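# Press a canister lid home and set the canister on the scale

### The arm

A 6-joint arm with a two-finger parallel gripper is mounted at the origin on a cart in front of the work surface, level with it; the furniture and walls round the work are solid. World frame = base frame: x ahead of the robot, y to its left, z up, the work surface at z = 0. Lengths are in m, angles in rad, forces in N, time in s.
With the tool pointing down it reaches from about 0.15 to 0.775 m from the base axis. Payload 6.1 kg.
Tool frame: the origin (TCP) lies midway between the tips of the shut fingers; the grasp point (between the pads) lies 19 mm behind it (env.tcp_to_grasp is the distance from the TCP to the grasp point, in m); z points along the fingers, y is the line along which they close (so a half turn about z gives the same grasp; the last joint's range is limited). The gripper opens to 85 mm and grips with 20 to 120 N. Pads are 22 mm wide; open, the fingers measure 114 mm over their backs; the gripper's body (76 mm by 85 mm) begins 54 mm behind the grasp point. The pads swing forward as they close: fully open they stand 13 mm farther back than shut.
Start: joints at [1.314, 0.126, -0.04, 1.405, 0, 1.571], TCP at [0.133, 0.508, 0.231] pointing down, gripper open.
Joint ranges: [-2.72, 2.72], [-0.95, 1.95], [-1.27, 1.35], [-1.78, 2.02], [-1.46, 1.47], [-3.14, 3.14]. Speed limits (rad/s): [2.39, 2.39, 3.01, 3.14, 3.14, 3.14].

### API

Orientations are given as a unit quaternion [x, y, z, w].
In Python, from cell import readout, cams, workorder, env gives the robot as it stands. The module is installed in compiled form; this text tells all that it offers.
- The arm moves only by the tool move_arm, never from a script. Its argument "plan" is a list of rows, each a list of 7 numbers: the turn, a rotation vector about the tool's x, y, z scaled (see below), then the shift along the tool's x, y, z scaled (see below), then the finger opening in mm, from 0 to 85.4. In form: [[wx, wy, wz, x, y, z, jaw], ...]. A call has exactly 5 rows; each row is the pose to reach, as a shift and turn from the pose commanded when the call began, along the tool's axes at that moment; what a row does not reach only later rows make up. The controller multiplies each number of a shift by 200 mm and each number of a turn by 90 degrees. A row lasts 1/8 s, in which the tool goes at most 62.5 mm and 10.7 degrees, less where a joint would pass 70% of its speed; a pose out of reach is approached as far as the arm can. A call with a number of a shift or a turn outside -1 to 1 is refused whole. A call with a gripper value outside its range is refused whole. The fingers move at their own pace and stop on an object; "newtons" is the grip in N (left out, the last holds). Time passes only in rows, so rows that repeat a pose let the fingers close, or fill a call up. It gives the time, the measured TCP pose, the force, the opening and the grip force at its end, in the units of the state.
- readout.sense(): the state, without advancing time (a new reading comes with each control period).
- cams.capture(name): name is "scene" or "side" or "wrist"; returns (picture, depth): 400x640x3 uint8, red, green, blue; 400x640 float32, m along the optical axis (not along the pixel's ray), 0 where there is no reading.
- cams.camera_params(name): a dict with "camera_matrix" (3x3 intrinsics, pixels), "position" and "attitude" of the camera in the world. Camera axes: x right, y down, z forward; pixel columns grow to the right and rows downward; lengths in m; the calibration is good to about 2 mm. A picture is of the moment at which its call begins: read the wrist's pose just before it. camera_params takes no time and is no camera call; for the wrist camera it gives the pose at the moment of the call.
- workorder.sign_off(): hands the job in; it is judged then, once.
The state is a dict: "time": time; "joints": joint angles; "joint_velocities": joint speeds; "effort": joint torques, N m; "eef_pos": TCP position; "orientation": TCP orientation; "ft_force": force on the tool from outside, world axes, zero at the start; "moment": the same for the moment, N m; "width": finger opening in m; "gripper_force": force on a finger pad.
Only numpy, scipy, OpenCV 4.12 (cv2) and the standard library are available. Lean on these libraries where they do the work, as an engineer would, in place of code of your own. Each camera call takes 0.05 s, during which the arm holds its last target. There are 200 camera calls.

### The job

The lid of the small steel canister is only started: set the canister upright in the round nest of the bench press, pull the press lever down to its stop so that the ram pushes the lid fully home, and let the lever come all the way back up. Then take the closed canister out and set it down gently, upright, in the middle of the plate of the nearer portion scale (the one at the front left, not the one against the back). Keep the canister upright all the way and leave the spice jar and the salt mill where they are.

Things in the scene. Friction and masses are not known exactly. Their poses are not given: they have to be found in the camera images.
- canister: round stainless canister, 60 mm in diameter, body 62 mm high, about 0.3 kg; origin at the centre of its underside, z up its axis. A flat aluminium lid (62 mm in diameter, 8 mm thick) stands proud on a black seal: its top is 78 mm above the underside, 70 mm when pushed home. Grip it by the steel body, about 34 mm above its underside.
- canister_lid (a joint): how far the lid has been pushed on, m: 0 = standing proud, 0.008 = limit; the ram at full stroke leaves it at about 0.007, which is fully home. It takes about 15 N.
- press: grey C-framed bench press with one lever, fixed. Origin on the worktop under the nest's centre; x points from its open front to its column, z up. In mm: base x -60..105, y -60..60, z 0..20; column x 50..95, y -30..30; head x -30..95, y -33..33, z 160..235. The head overhangs the nest: load through the front with the tool leaning about 45 degrees, fingers pointing down and towards the column.
- ram_pad (a point): centre of the underside of the ram's round pad (48 mm in diameter), which hangs under the head on the nest's axis: 145 mm above the worktop with the lever up, 90 mm with the lever at its stop.
- seat (a point): centre of the nest's floor, 20 mm above the worktop, axes as the press. Round nest 68 mm in diameter, in a square steel plate 90 mm wide, its rim 5 mm above the floor: the canister must be lifted over it.
- lever (a joint): lever angle, rad: 0 = up (60 degrees above horizontal, leaning to the front), 1.134 = down at its stop (5 degrees below horizontal). A spring returns it; about 10 N at the grip at full stroke.
- lever_grip (a point): centre of the lever's black round hand grip, 22 mm in diameter, 110 mm long along the press's y axis, on the press's right (-y) side, 150 mm from the lever's pivot; the point turns with the lever. With the lever up it is 327 mm above the worktop, at the stop 184 mm.
- lever_pivot (a point): point on the lever's turning axis (parallel to the press's y) level with the middle of the hand grip, 197 mm above the worktop; axes as the press.
- scale_plate (a point): centre of the top face of the nearer portion scale's nearly square weighing plate (150 mm along x, 180 mm along y), 39 mm above the worktop; the scale is fixed (a second scale at the back, behind the spice jars, is not meant); x points away from its display side.
- spice_jar: bystander: spice jar with a dark cap, 41 mm in diameter, 105 mm high; origin at the centre of its underside. Leave it alone.
- salt_mill: bystander: small mill, clear with a grey domed top, 44 mm in diameter, 90 mm high; origin at the centre of its underside. Leave it alone.
Things that resemble listed ones, but are neither listed nor needed, are in the scene too. Of the things that look like the canister, the middle-sized one is meant.

How it is judged:
By the outcome, as a careful person would: the job done as asked, in the order asked, and still so for the second after the job is handed in, with the robot touching nothing.
It also fails if it takes over 72 s, if anything falls off the work surface, if the arm or the gripper's body presses on something with over 40 N, if the wrist force passes 120 N, or if a joint passes its speed limit or range.

## Working session

There is one attempt and no reset: what is moved stays moved. The work goes in short steps, Python scripts to look and compute and a tool call to move; the robot and the scene stay as the last step left them, time stands still between calls to the robot, and variables do not carry over. Pictures are saved under pics/ and viewed, at most 10 in all, crops included, and the job is handed in when it is done.

Besides the shell and the picture viewer there is one more tool, called after ">>>" in YAML: its name, and indented under it one key for each argument. move_arm: Moves the arm, as the interface text tells. Its arguments: {"type":"object","properties":{"plan":{"type":"array"},"newtons":{"type":"number"}},"required":["plan"]}

```bash
mkdir -p pics; python3 - <<'E'
from cell import readout,cams,env
import cv2,numpy as np
s=readout.sense();print({k:np.round(v,3).tolist() for k,v in s.items()},env.tcp_to_grasp)
for n in("scene","side","wrist"):
    p=cams.camera_params(n);print(n,p)
    im,d=cams.capture(n);np.savez(f"pics/{n}0.npz",im=im,d=d);cv2.imwrite(f"pics/{n}0.png",im[:,:,::-1])
E
```

```text
{'time': 0.0, 'joints': [1.314, 0.126, -0.041, 1.405, 0.0, 1.571], 'joint_velocities': [0.0, -0.001, -0.001, 0.003, -0.001, 0.001], 'effort': [-0.001, -43.591, 35.292, 0.017, -0.0, 0.0], 'eef_pos': [0.133, 0.507, 0.231], 'orientation': [0.128, 0.992, -0.001, -0.0], 'ft_force': [-0.551, -0.482, -0.012], 'moment': [-0.028, -0.016, 0.002], 'gripper_force': 0.0, 'width': 0.085} 0.0187
scene {'camera_matrix': array([[492.85404619,   0.        , 323.17511924],
       [  0.        , 492.85404619, 200.17165642],
       [  0.        ,   0.        ,   1.        ]]), 'position': array([-0.243861  , -0.79859399,  1.08561553]), 'attitude': array([ 0.83901306, -0.31836721,  0.16232425, -0.41030506])}
side {'camera_matrix': array([[481.06498682,   0.        , 331.05521075],
       [  0.        , 481.06498682, 199.46114801],
       [  0.        ,   0.        ,   1.        ]]), 'position': array([1.02584904, 0.4266349 , 1.37914968]), 'attitude': array([ 0.42969046,  0.8681399 , -0.22005892, -0.11520982])}
wrist {'camera_matrix': array([[357.5828824 ,   0.        , 314.07787909],
       [  0.        , 357.5828824 , 196.47769106],
       [  0.        ,   0.        ,   1.        ]]), 'position': array([0.05605556, 0.5278272 , 0.37295829]), 'attitude': array([0.78142269, 0.60351573, 0.09641053, 0.12590616])}
```

View pics/scene0.png

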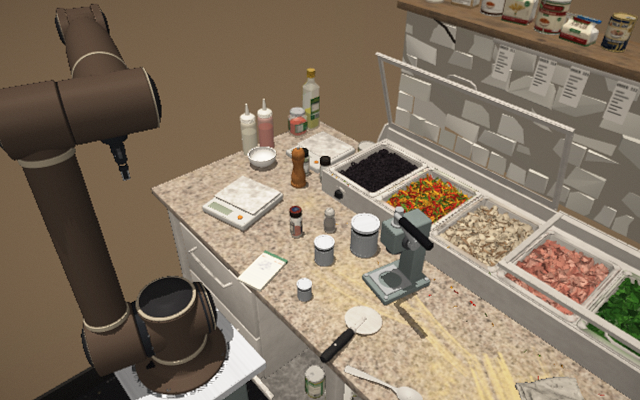

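View pics/side0.png

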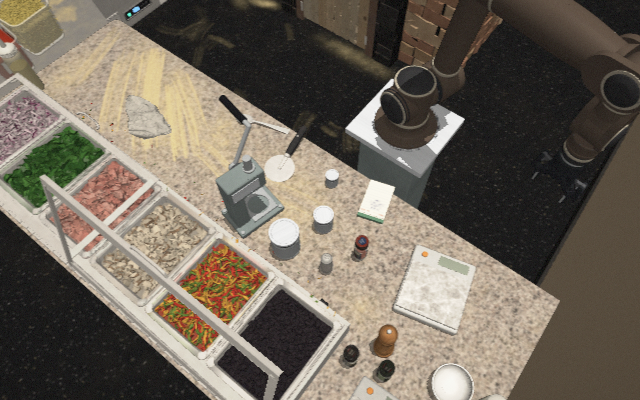

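Lookalikes of the canister in the scene view are the small pot (304,289), the middle one (324,250) and the large one (365,234). The side view has them at (332,178), (323,219) and (284,238). I choose the middle one. The press is at (400,255), with its black grip at (416,233). The nearer scale is at (245,200), the spice jar at (296,221) and the mill at (329,220).

```bash
cat > h.py <<'E'
import numpy as np,cv2
from scipy.spatial.transform import Rotation as R
from cell import readout,cams,env
def cloud(n,d,p=None):
    p=p or cams.camera_params(n);K=p["camera_matrix"]
    v,u=np.indices(d.shape)
    c=np.stack([(u-K[0,2])/K[0,0]*d,(v-K[1,2])/K[1,1]*d,d],-1)
    return R.from_quat(p["attitude"]).apply(c.reshape(-1,3)).reshape(c.shape)+p["position"]
def ray(n,u,v,z,p=None):
    p=p or cams.camera_params(n);K=p["camera_matrix"]
    r=R.from_quat(p["attitude"]).apply([(u-K[0,2])/K[0,0],(v-K[1,2])/K[1,1],1]);o=p["position"]
    return o+r*(z-o[2])/r[2]
E
python3 - <<'E'
from h import *
C={}
for n in("scene","side"):
    f=np.load(f"pics/{n}0.npz");P=cloud(n,f["d"]);P[f["d"]==0]=np.nan;C[n]=(P,f["im"])
px={"scene":dict(small=(304,283),mid=(324,242),big=(365,221),jar=(296,209),mill=(329,211),scale=(247,198),head=(402,215),grip=(416,233),nest=(395,282)),
"side":dict(small=(332,175),mid=(323,213),big=(284,233),jar=(361,240),mill=(326,258),scale=(435,290),head=(240,175),grip=(233,109),nest=(262,207))}
for n in px:
    for k,(u,v) in px[n].items(): print(n,k,C[n][0][v,u].round(3))
for n in C:
    P,im=C[n];X=P.reshape(-1,3)
    m=C[n][0][px[n]["mid"][1],px[n]["mid"][0]]
    q=X[(np.linalg.norm(X[:,:2]-m[:2],axis=1)<.05)&(abs(X[:,2]-.078)<.004)]
    print(n,"lid",len(q),cv2.minEnclosingCircle(q[:,:2].astype(np.float32)),np.median(q[:,2]))
    s=C[n][0][px[n]["scale"][1],px[n]["scale"][0]]
    q=X[(np.linalg.norm(X[:,:2]-s[:2],axis=1)<.16)&(abs(X[:,2]-.039)<.004)]
    print(n,"scale",len(q),cv2.minAreaRect(q[:,:2].astype(np.float32)))
    h=C["side"][0][175,240]
    r=np.linalg.norm(X[:,:2]-h[:2],axis=1)<.14
    for lo,hi in((.226,.242),(.012,.022),(.0225,.028)):
        q=X[r&(X[:,2]>lo)&(X[:,2]<hi)]
        if len(q)>5: print(n,lo,len(q),cv2.minAreaRect(q[:,:2].astype(np.float32)))
    if n=="scene": cv2.imwrite("pics/c1.png",cv2.resize(np.hstack([im[180:310,280:440,::-1],C["scene"][1][:0].reshape(0,0,3) if 0 else im[180:310,280:440,::-1][:,:0]]),None,fx=4.5,fy=4.5,interpolation=2))
P,im=C["side"];cv2.imwrite("pics/c2.png",cv2.resize(im[80:260,200:380,::-1],None,fx=3.3,fy=3.3,interpolation=2))
E
```

```text
scene small [ 0.363 -0.058  0.052]
scene mid [0.5   0.011 0.079]
scene big [ 0.634 -0.028  0.112]
scene jar [0.519 0.165 0.103]
scene mill [0.607 0.106 0.085]
scene scale [0.479 0.389 0.038]
scene head [ 0.577 -0.204  0.275]
scene grip [ 0.49  -0.312  0.336]
scene nest [ 0.582 -0.208  0.023]
side small [ 0.363 -0.054  0.052]
side mid [0.5   0.015 0.077]
side big [ 0.632 -0.026  0.106]
side jar [0.515 0.165 0.109]
side mill [0.614 0.114 0.089]
side scale [0.484 0.412 0.034]
side head [ 0.61  -0.192  0.232]
side grip [ 0.501 -0.295  0.337]
side nest [ 0.577 -0.172  0.017]
scene lid 202 ((0.501763641834259, 0.012622447684407234), 0.03238620236515999) 0.07689835372195275
scene scale 1179 ((0.46692314743995667, 0.4015539288520813), (0.21067236363887787, 0.1845729500055313), 13.209198951721191)
scene 0.226 573 ((0.6075226068496704, -0.21386821568012238), (0.09614960104227066, 0.13106825947761536), 78.52141571044922)
scene 0.012 991 ((0.6358399391174316, -0.16563640534877777), (0.2007034420967102, 0.22690916061401367), 77.29698181152344)
scene 0.0225 501 ((0.6404558420181274, -0.16481876373291016), (0.19793006777763367, 0.22185230255126953), 76.57199096679688)
side lid 240 ((0.502894937992096, 0.0198650024831295), 0.03174816071987152) 0.07717691253515868
side scale 2690 ((0.471138596534729, 0.4083220362663269), (0.20018045604228973, 0.18054138123989105), 14.12333869934082)
side 0.226 841 ((0.6081832051277161, -0.20464029908180237), (0.09367471933364868, 0.1247188076376915), 79.103759765625)
side 0.012 724 ((0.5842205286026001, -0.1793825924396515), (0.11922036856412888, 0.20805755257606506), 72.97113800048828)
side 0.0225 398 ((0.6024606227874756, -0.1889876127243042), (0.11645977199077606, 0.16014966368675232), 77.11074829101562)
```

View pics/c1.png

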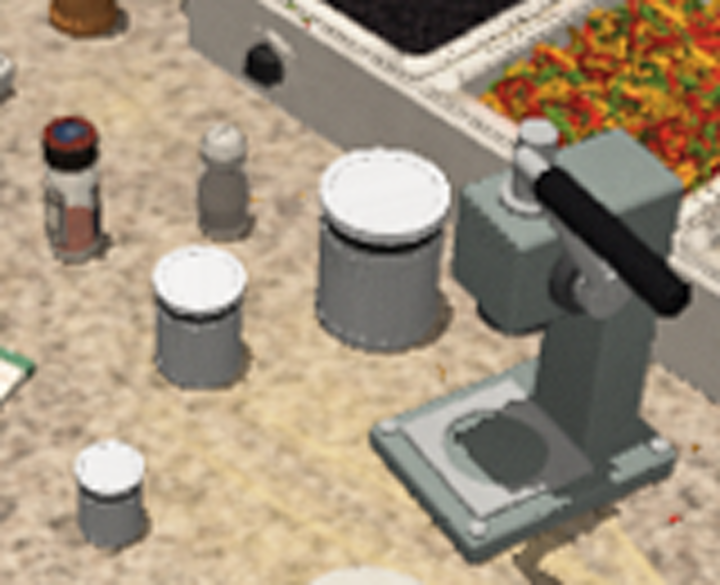

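View pics/c2.png

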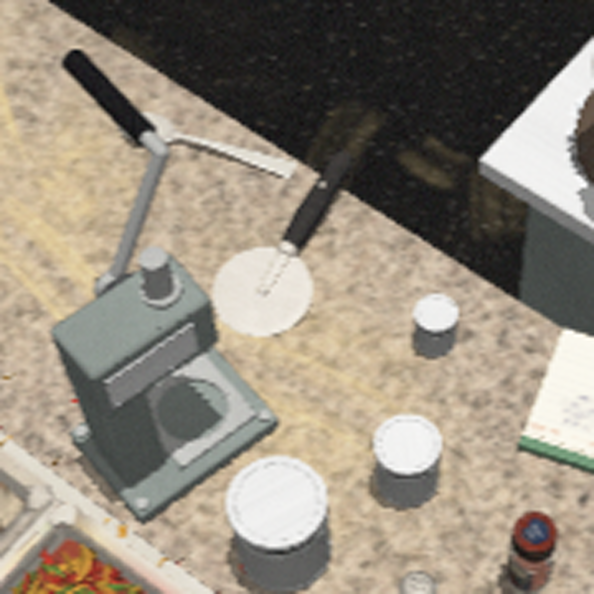

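The crops show the middle canister with its lid proud on a black seal, at crop (200,315), between the smaller pot (110,490) and the larger one (385,250). The press's open front faces the robot and its lever is up on the right side.

```bash
python3 - <<'E'
from h import *
r=lambda n,u,v,z:print(n,(u,v),z,ray(n,u,v,z).round(4))
S=lambda x,y:(280+x/4.5,180+y/4.5); D=lambda x,y:(200+x/3.3,80+y/3.3)
print("base FL,FR,BR");[r("scene",*S(*c),.02) for c in((370,432),(477,548),(677,455))]
print("FL BL BR");[r("side",*D(*c),.02) for c in((277,418),(147,515),(78,432))]
print("head BL?, BR ,FR");[r("scene",*S(*c),.235) for c in((622,130),(684,182),(455,185))]
print("headside");[r("side",*D(*c),.235) for c in((54,330),(94,377),(212,300),(172,255))]
print("lid mid, big");r("scene",*S(200,275),.078);r("side",*D(407,445),.078);r("scene",*S(384,193),.108);r("side",*D(277,502),.108)
print("nest rim");r("scene",*S(497,448),.025)
# masks: lids bright white
for n,(x0,y0,x1,y1) in dict(scene=(305,228,345,265),side=(305,200,340,235)).items():
    im=np.load(f"pics/{n}0.npz")["im"][y0:y1,x0:x1]
    g=im.min(2);m=((g>195)&(im.max(2).astype(int)-g<12)).astype(np.uint8)
    k,l,st,ce=cv2.connectedComponentsWithStats(m);i=1+st[1:,4].argmax();c=max(cv2.findContours((l==i).astype(np.uint8),0,2)[0],key=cv2.contourArea)
    e=cv2.fitEllipse(cv2.convexHull(c));print(n,"lid",st[i],e,ray(n,e[0][0]+x0,e[0][1]+y0,.078).round(4))
# black grip
for n,(x0,y0,x1,y1) in dict(scene=(392,210,440,255),side=(215,90,248,125)).items():
    im=np.load(f"pics/{n}0.npz")["im"][y0:y1,x0:x1];m=(im.max(2)<45).astype(np.uint8)
    k,l,st,ce=cv2.connectedComponentsWithStats(m);i=1+st[1:,4].argmax();
    c=np.argwhere(l==i)[:,::-1].astype(np.float32);q=cv2.minAreaRect(c);print(n,"grip",st[i],q,ray(n,q[0][0]+x0,q[0][1]+y0,.327).round(4))
# scale plate corners, via white mask component
for n,(x0,y0,x1,y1) in dict(scene=(195,170,290,235),side=(385,240,485,335)).items():
    im=np.load(f"pics/{n}0.npz")["im"][y0:y1,x0:x1].astype(int);cv2.imwrite(f"pics/s_{n}.png",cv2.resize(im[:,:,::-1].astype(np.uint8),None,fx=4,fy=4,interpolation=2))
a=cv2.imread("pics/s_scene.png");b=cv2.imread("pics/s_side.png");H=400;a=cv2.copyMakeBorder(a,0,H-a.shape[0],0,0,0);b=cv2.copyMakeBorder(b[:H],0,max(0,H-b.shape[0]),0,0,0)
cv2.imwrite("pics/s.png",np.hstack([a,b]));print(a.shape,b.shape)
E
```

```text
base FL,FR,BR
scene (362.22222222222223, 276.0) 0.02 [ 0.5295 -0.1265  0.02  ]
scene (386.0, 301.77777777777777) 0.02 [ 0.5092 -0.2397  0.02  ]
scene (430.44444444444446, 281.1111111111111) 0.02 [ 0.6653 -0.2728  0.02  ]
FL BL BR
side (283.93939393939394, 206.66666666666669) 0.02 [ 0.535  -0.1157  0.02  ]
side (244.54545454545456, 236.06060606060606) 0.02 [ 0.6878 -0.1462  0.02  ]
side (223.63636363636363, 210.9090909090909) 0.02 [ 0.6631 -0.2576  0.02  ]
head BL?, BR ,FR
scene (418.22222222222223, 208.88888888888889) 0.235 [ 0.6719 -0.186   0.235 ]
scene (432.0, 220.44444444444446) 0.235 [ 0.661  -0.2426  0.235 ]
scene (381.1111111111111, 221.11111111111111) 0.235 [ 0.5554 -0.1541  0.235 ]
headside
side (216.36363636363637, 180.0) 0.235 [ 0.6622 -0.2316  0.235 ]
side (228.4848484848485, 194.24242424242425) 0.235 [ 0.6751 -0.1741  0.235 ]
side (264.24242424242425, 170.90909090909093) 0.235 [ 0.5592 -0.1463  0.235 ]
side (252.12121212121212, 157.27272727272728) 0.235 [ 0.5456 -0.2036  0.235 ]
lid mid, big
scene (324.44444444444446, 241.11111111111111) 0.078 [0.5044 0.0136 0.078 ]
side
[... 270 characters left out ...]
55555554) 0.025 [ 0.5778 -0.1941  0.025 ]
scene lid [  9   7  20  14 220] ((18.8398380279541, 13.439826965332031), (13.69230842590332, 19.668975830078125), 90.28079223632812) [0.502  0.0137 0.078 ]
side lid [  9   6  20  18 282] ((18.095947265625, 14.017319679260254), (17.55100440979004, 19.9576358795166), 92.42975616455078) [0.5031 0.0177 0.078 ]
scene grip [  7   7  34  33 360] ((23.762775421142578, 23.22262954711914), (42.525550842285156, 8.826056480407715), 43.451839447021484) [ 0.4976 -0.3068  0.327 ]
side grip [  5   5  26  29 205] ((17.210960388183594, 18.80411148071289), (34.12724304199219, 6.2287445068359375), 47.121097564697266) [ 0.4972 -0.3041  0.327 ]
(400, 380, 3) (400, 400, 3)
```

View pics/s.png

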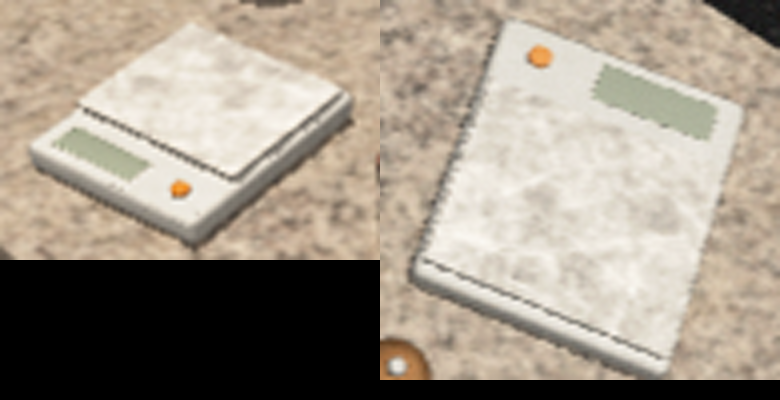

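The scale crop shows the plate in both views, with its display facing the robot. The two views disagree by several mm on the press, so I'll move over the work and refine with the wrist camera.

```bash
cat >> h.py <<'E'
def rot(psi,pitch): # heading, pitch below horizontal (deg)
    p,q=np.radians([psi,pitch]);z=np.array([np.cos(p)*np.cos(q),np.sin(p)*np.cos(q),-np.sin(q)]);y=np.array([-np.sin(p),np.cos(p),0])
    return R.from_matrix(np.stack([np.cross(y,z),y,z],1))
def go(pos,r,grasp=False,p0=None,r0=None):
    s=readout.sense();r0=r0 or R.from_quat(s["orientation"]);p0=s["eef_pos"] if p0 is None else np.array(p0)
    pos=np.array(pos,float)
    if grasp: pos=pos+r.apply([0,0,env.tcp_to_grasp])
    w=(r0.inv()*r).as_rotvec()/(np.pi/2);d=r0.inv().apply(pos-p0)/.2
    print("row",np.r_[w,d].round(4).tolist());return pos,r
E
python3 - <<'E'
from h import *
for c in((80,105),(195,22),(350,92),(235,180)):print("scale sc",ray("scene",195+c[0]/4,170+c[1]/4,.039).round(4))
go([.42,-.03,.30],rot(-11.5,90));go([.30,.25,.28],rot(-11.5,90))
E
```

```text
scale sc [0.4003 0.4698 0.039 ]
scale sc [0.5487 0.5093 0.039 ]
scale sc [0.59   0.3299 0.039 ]
scale sc [0.4419 0.2963 0.039 ]
row [-0.0008, -0.0, -0.0357, -2.0692, -2.2355, -0.3437]
row [-0.0008, -0.0, -0.0357, -1.1333, -1.0337, -0.2452]
```

>>> move_arm:
  plan:
    - [0,0,-0.007,-0.2,-0.2,-0.05,85]
    - [0,0,-0.014,-0.4,-0.4,-0.1,85]
    - [0,0,-0.02,-0.6,-0.6,-0.15,85]
    - [0,0,-0.03,-0.8,-0.8,-0.2,85]
    - [0,0,-0.036,-1,-1,-0.24,85]
  newtons: 40

```text
time: 0.78
eef_pos: [0.2765, 0.2619, 0.2796]
orientation: [0.099, 0.995, 0.0, 0.0]
ft_force: [1.2, 0.2, 0.6]
width: 0.0852
gripper_force: 0.0
```

>>> move_arm:
  plan:
    - [0,0,0,-0.2,-0.25,-0.02,85]
    - [0,0,0,-0.4,-0.5,-0.04,85]
    - [0,0,0,-0.6,-0.75,-0.06,85]
    - [0,0,0,-0.8,-0.95,-0.08,85]
    - [0,0,0,-1,-1,-0.1,85]

```text
time: 1.4
eef_pos: [0.4327, 0.0248, 0.2997]
orientation: [0.102, 0.995, -0.0, 0.0]
ft_force: [0.2, 0.8, 1.3]
width: 0.0852
gripper_force: 0.0
```

```bash
python3 - <<'E'
from h import *
s=readout.sense();print(s["eef_pos"],s["time"],s["joints"].round(2) if hasattr(s["joints"],"round") else s["joints"])
p=cams.camera_params("wrist");im,d=cams.capture("wrist");np.savez("pics/w1.npz",im=im,d=d,pos=p["position"],att=p["attitude"]);cv2.imwrite("pics/w1.png",im[:,:,::-1])
go([.42,-.03,.30],rot(-11.5,90))
E
```

```text
[0.43269355 0.02484948 0.29972433] 1.4 [ 0.06 -0.04 -0.06  1.55 -0.    0.26]
row [-0.0007, 0.0012, -0.0025, 0.0272, -0.2824, -0.0061]
```

View pics/w1.png

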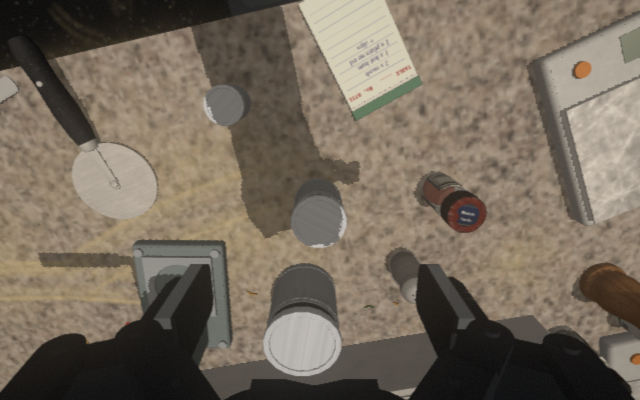

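The wrist view shows the middle canister's lid at (320,226), the large one at (302,340), the small one at (226,105) and the press base at (185,290), half hidden by a finger. I'll shift right to see the nest.

```bash
python3 - <<'E'
from h import *
f=np.load("pics/w1.npz");p=cams.camera_params("wrist");p=dict(camera_matrix=p["camera_matrix"],position=f["pos"],attitude=f["att"])
P=cloud("wrist",f["d"],p);im=f["im"]
print(P[228,318],P[105,226],P[350,302],P[150,420])
X=P.reshape(-1,3);q=X[(np.hypot(X[:,0]-.503,X[:,1]-.015)<.05)&(abs(X[:,2]-.078)<.005)]
print(len(q),cv2.minEnclosingCircle(q[:,:2].astype(np.float32)),np.median(q[:,2]),q.mean(0))
for c in((139,243),(222,243),(229,346)):print("base",ray("wrist",*c,.02,p).round(4))
go([.38,-.14,.30],rot(-11.5,90))
E
```

```text
[0.50926232 0.0134887  0.07737775] [ 0.36185207 -0.05591047  0.05155087] [ 0.63928574 -0.03179352  0.11030878] [ 4.64332912e-01  1.53351202e-01 -5.18451004e-05]
2322 ((0.5024203658103943, 0.01562285702675581), 0.031171664595603943) 0.07661051798107582 [0.50169633 0.01584678 0.07669361]
base [ 0.5074 -0.2227  0.02  ]
base [ 0.5292 -0.1172  0.02  ]
base [ 0.6887 -0.1532  0.02  ]
row [-0.0007, 0.0012, -0.0025, 0.1113, -0.8615, -0.0057]
```

>>> move_arm:
  plan:
    - [0,0,0,0.02,-0.2,0,85]
    - [0,0,0,0.05,-0.4,0,85]
    - [0,0,0,0.08,-0.6,0,85]
    - [0,0,0,0.11,-0.8,0,85]
    - [0,0,0,0.11,-0.86,0,85]

```text
time: 2.08
eef_pos: [0.3756, -0.1376, 0.2992]
orientation: [0.101, 0.995, 0.0, -0.0]
ft_force: [0.1, 0.5, 0.6]
width: 0.0853
gripper_force: 0.0
```

```bash
python3 - <<'E'
from h import *
p=cams.camera_params("wrist");im,d=cams.capture("wrist");np.savez("pics/w2.npz",im=im,d=d,pos=p["position"],att=p["attitude"]);cv2.imwrite("pics/w2.png",im[:,:,::-1])
E
```

```text
(no output)
```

View pics/w2.png

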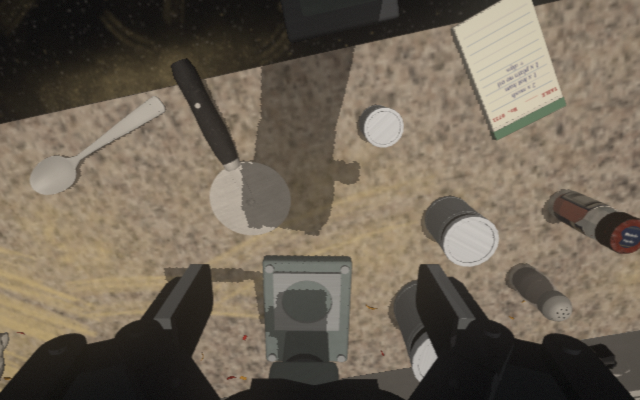

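The nest circle is at (305,302) and the base's front corners are at (264,258) and (350,257). The canister lid is at (470,240).

```bash
python3 - <<'E'
from h import *
f=np.load("pics/w2.npz");p=cams.camera_params("wrist");p=dict(camera_matrix=p["camera_matrix"],position=f["pos"],attitude=f["att"])
P=cloud("wrist",f["d"],p);X=P.reshape(-1,3)
q=X[(np.hypot(X[:,0]-.503,X[:,1]-.015)<.05)&(abs(X[:,2]-.078)<.004)];print("lid",cv2.minEnclosingCircle(q[:,:2].astype(np.float32)))
a=[ray("wrist",*c,.02,p) for c in((264,258.5),(350,257.5))];print(np.round(a,4))
print("nest",ray("wrist",305.5,302,.024,p).round(4),P[302,305],P[300,270])
m=(np.hypot(X[:,0]-.58,X[:,1]+.19)<.15)&(X[:,2]>.012)&(X[:,2]<.03)&(X[:,0]<.6)
r=cv2.minAreaRect(X[m][:,:2].astype(np.float32));print(r,cv2.boxPoints(r).round(4))
cv2.imwrite("pics/w2c.png",cv2.resize(f["im"][245:375,240:370,::-1],None,fx=4.5,fy=4.5,interpolation=2))
E
```

```text
lid ((0.5025734901428223, 0.01478022150695324), 0.03160860762000084)
[[ 0.5045 -0.2313  0.02  ]
 [ 0.5257 -0.1201  0.02  ]]
nest [ 0.5781 -0.1909  0.024 ] [ 0.5812119  -0.19241191  0.01916849] [ 0.5683105  -0.23883665  0.01935546]
((0.5550475716590881, -0.14661407470703125), (0.21324491500854492, 0.09197961539030075), 89.22486114501953) [[ 0.5076 -0.2526]
 [ 0.5996 -0.2538]
 [ 0.6025 -0.0406]
 [ 0.5105 -0.0394]]
```

View pics/w2c.png

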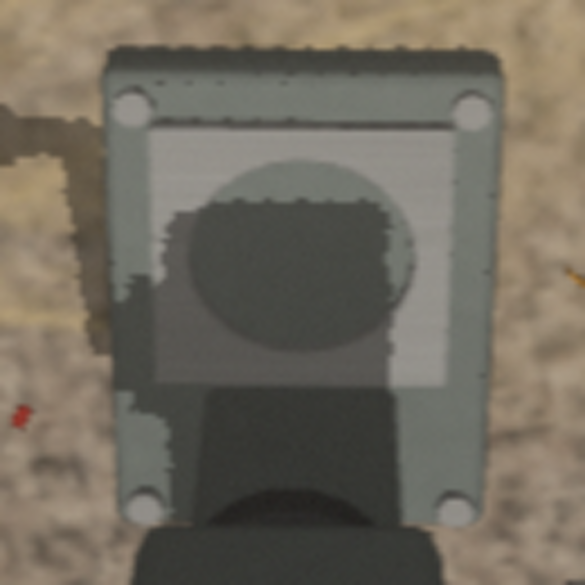

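```bash
python3 - <<'E'
from h import *
f=np.load("pics/w2.npz");p=cams.camera_params("wrist");p=dict(camera_matrix=p["camera_matrix"],position=f["pos"],attitude=f["att"])
c=lambda x,y,z:ray("wrist",240+x/4.5,245+y/4.5,z,p)[:2]
F=[c(105,70,.02),c(502,70,.02)];print("front",np.round(F,4),np.linalg.norm(F[1]-F[0]))
d=F[1]-F[0];yaw=np.degrees(np.arctan2(-d[0],d[1]));print("yaw",yaw)
q=[c(*k,.025) for k in((148,128),(455,126),(446,386),(155,388))];print("plate",np.round(q,4),np.mean(q,0),cv2.minAreaRect(np.array(q,np.float32)))
d=q[2]+q[3]-q[0]-q[1];print("yaw plate",np.degrees(np.arctan2(d[1],d[0])))
print("circle",cv2.minEnclosingCircle(np.array([c(*k,.025) for k in((188,256),(414,256),(301,158),(301,353))],np.float32)))
d=(F[0]+F[1])/2;t=np.radians(-11.5);print("from front",d+.06*np.array([np.cos(t),np.sin(t)]))
g=[.5024,.0152,.036]
r=rot(-11.5,40);go(np.array(g)-r.as_matrix()[:,2]*.1,r,True);go(g,r,True)
E
```

```text
front [[ 0.5073 -0.2329]
 [ 0.5306 -0.1188]] 0.1163813114366304
yaw -11.560790608880698
plate [[ 0.5258 -0.2238]
 [ 0.5432 -0.1355]
 [ 0.6328 -0.1544]
 [ 0.6154 -0.2433]] [ 0.57929982 -0.18925011] ((0.5792948603630066, -0.18937534093856812), (0.09053876996040344, 0.09298155456781387), 78.04755401611328)
yaw plate -12.106906945214751
circle ((0.5782062411308289, -0.18900486826896667), 0.03443516045808792)
from front [ 0.57772515 -0.18780339]
row [-0.0008, -0.5557, -0.001, -0.1544, 0.8771, 1.0541]
row [-0.0008, -0.5557, -0.001, -0.5375, 0.878, 1.3754]
```

>>> move_arm:
  plan:
    - [0,-0.11,0,-0.03,0.2,0.05,85]
    - [0,-0.22,0,-0.06,0.45,0.2,85]
    - [0,-0.33,0,-0.1,0.65,0.45,85]
    - [0,-0.44,0,-0.13,0.877,0.7,85]
    - [0,-0.555,0,-0.154,0.877,0.95,85]

```text
time: 2.75
eef_pos: [0.4423, 0.0318, 0.1248]
orientation: [0.088, 0.914, -0.039, 0.395]
ft_force: [1.5, -0.0, -0.4]
width: 0.0851
gripper_force: 0.0
```

```bash
python3 - <<'E'
from h import *
print(readout.sense()["joints"])
r=rot(-11.5,40);g=np.array([.5024,.0152,.036]);go(g-r.as_matrix()[:,2]*.03,r,True);go(g,r,True)
E
```

```text
[ 0.30657913 -0.57974841 -1.09374297  0.30542618 -0.35664815  0.35619508]
row [0.0037, -0.0357, 0.0042, 0.1142, -0.0234, 0.4743]
row [0.0037, -0.0357, 0.0042, 0.1057, -0.0242, 0.624]
```

>>> move_arm:
  plan:
    - [0,-0.01,0,0.04,0,0.05,85]
    - [0,-0.02,0,0.08,-0.01,0.15,85]
    - [0,-0.03,0,0.1,-0.01,0.25,85]
    - [0,-0.03,0,0.1,-0.01,0.3,85]
    - [0,-0.03,0,0.1,-0.01,0.3,85]

```text
time: 3.38
eef_pos: [0.4712, 0.0209, 0.0688]
orientation: [0.089, 0.905, -0.043, 0.413]
ft_force: [-0.2, -0.7, 0.7]
width: 0.0851
gripper_force: 0.0
```

```bash
python3 - <<'E'
from h import *
print(readout.sense()["joints"])
r=rot(-11.5,40);g=np.array([.5024,.0152,.036]);go(g-r.as_matrix()[:,2]*.03,r,True);go(g,r,True)
E
```

```text
[ 0.25359001 -0.43260002 -1.21163078 -0.01093502 -0.33790822  0.30469366]
row [-0.0, -0.0106, 0.0033, 0.0208, 0.0031, 0.1705]
row [-0.0, -0.0106, 0.0033, 0.0183, 0.0031, 0.3205]
```

>>> move_arm:
  plan:
    - [0,-0.0,0.003,0.01,0.003,0.05,85]
    - [0,-0.0,0.003,0.02,0.003,0.1,85]
    - [0,0,0.003,0.02,0.003,0.16,85]
    - [0,0,0.003,0.02,0.003,0.16,85]
    - [0,0,0.003,0.02,0.003,0.16,85]

```text
time: 4.0
eef_pos: [0.4929, 0.0168, 0.0463]
orientation: [0.091, 0.905, -0.042, 0.414]
ft_force: [-0.4, 0.0, -0.4]
width: 0.0849
gripper_force: 0.0
```

```bash
python3 - <<'E'
from h import *
print(readout.sense()["joints"])
g=np.array([.5024,.0152,.036])
for a in(40,41,43,45):go(g,rot(-11.5,a),True)
E
```

```text
[ 0.22094752 -0.3217888  -1.2276342  -0.14747867 -0.31530724  0.28576921]
row [-0.0003, -0.0092, -0.0003, 0.0061, 0.0018, 0.1639]
row [-0.0003, 0.0019, -0.0003, 0.0078, 0.0018, 0.1639]
row [-0.0003, 0.0241, -0.0003, 0.011, 0.0018, 0.1638]
row [-0.0003, 0.0463, -0.0003, 0.0143, 0.0018, 0.1636]
```

>>> move_arm:
  plan:
    - [0,0,0,0.004,0.002,0.06,85]
    - [0,0,0,0.007,0.002,0.12,85]
    - [0,0,0,0.007,0.002,0.162,85]
    - [0,0,0,0.007,0.002,0.162,85]
    - [0,0,0,0.007,0.002,0.162,70]

```text
time: 4.62
eef_pos: [0.516, 0.0121, 0.0239]
orientation: [0.092, 0.905, -0.042, 0.414]
ft_force: [0.5, -0.1, 0.3]
width: 0.0707
gripper_force: 0.0
```

>>> move_arm:
  plan:
    - [0,0,0,0,0,0,65]
    - [0,0,0,0,0,0,55]
    - [0,0,0,0,0,0,50]
    - [0,0,0,0,0,0,50]
    - [0,0,0,0,0,0,50]

```text
time: 5.25
eef_pos: [0.5164, 0.0122, 0.0243]
orientation: [0.092, 0.905, -0.042, 0.414]
ft_force: [-6.1, 2.4, 6.4]
width: 0.0591
gripper_force: 44.1
```

```bash
python3 - <<'E'
from h import *
s=readout.sense();print(s["joints"],s["gripper_force"],s["width"])
r=R.from_quat(s["orientation"]);print("grasp",s["eef_pos"]-r.apply([0,0,env.tcp_to_grasp]),r.as_matrix()[:,2],r.as_matrix()[:,1])
im,d=cams.capture("side");cv2.imwrite("pics/c3.png",cv2.resize(im[120:260,240:420,::-1],None,fx=4,fy=4,interpolation=2))
E
```

```text
[ 0.18947622 -0.2021839  -1.23097022 -0.27818822 -0.2928174   0.26326071] 44.065572023391724 0.05908451608488448
grasp [0.50255632 0.01502406 0.03652199] [ 0.74198882 -0.15161476 -0.6530433 ] [2.00370293e-01 9.79720217e-01 2.02849034e-04]
```

View pics/c3.png

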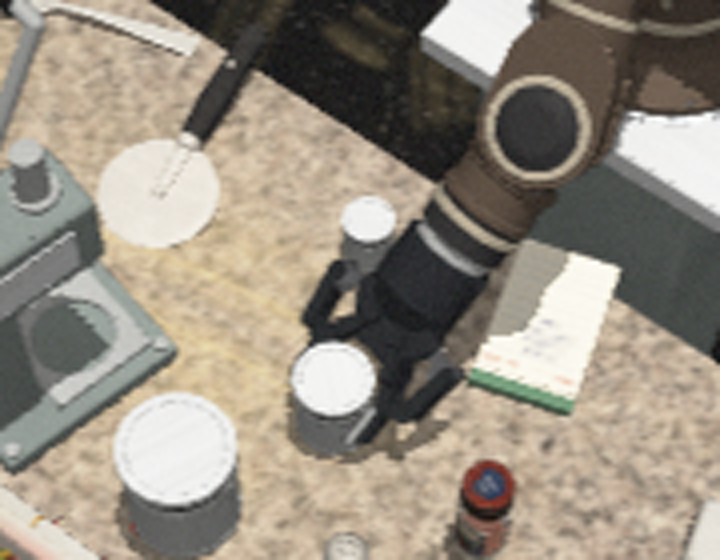

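The side view shows the middle canister between the fingers, still upright. Now I lift it and carry it to the front of the press.

```bash
python3 - <<'E'
from h import *
s=readout.sense();r=R.from_quat(s["orientation"]);p=s["eef_pos"];c=np.array([.5025,.015,0])
rr=rot(-11.7,40.8)
for t in([.5025,.015,.04],[.49,-.05,.06],[.4705,-.1665,.05]):go(p+np.array(t)-c,r)
E
```

```text
row [0.0, 0.0, 0.0, -0.1515, 0.0, -0.1306]
row [0.0, 0.0, 0.0, -0.2297, -0.3309, -0.193]
row [0.0, 0.0, 0.0, -0.2057, -0.9211, -0.1444]
```

>>> move_arm:
  plan:
    - [0,0,0,-0.06,0,-0.05,50]
    - [0,0,0,-0.15,-0.03,-0.13,50]
    - [0,0,0,-0.2,-0.15,-0.17,50]
    - [0,0,0,-0.23,-0.33,-0.193,50]
    - [0,0,0,-0.23,-0.5,-0.18,50]
  newtons: 50

```text
time: 5.92
eef_pos: [0.498, -0.0871, 0.0819]
orientation: [0.091, 0.905, -0.042, 0.414]
ft_force: [-0.6, 0.1, -3.2]
width: 0.059
gripper_force: 55.8
```

>>> move_arm:
  plan:
    - [0,0,0,0,-0.15,0.01,50]
    - [0,0,0,0.01,-0.3,0.02,50]
    - [0,0,0,0.02,-0.42,0.035,50]
    - [0,0,0,0.024,-0.42,0.036,50]
    - [0,0,0,0.024,-0.42,0.036,50]

```text
time: 6.55
eef_pos: [0.4835, -0.1687, 0.0726]
orientation: [0.092, 0.905, -0.042, 0.413]
ft_force: [0.2, -0.2, -3.7]
width: 0.0587
gripper_force: 55.8
```

```bash
python3 - <<'E'
from h import *
s=readout.sense();print(s["joints"],s["ft_force"],s["gripper_force"],s["width"])
r=R.from_quat(s["orientation"]);p0=np.array([.5164,.0122,.0243]);c=np.array([.5025,.015,0])
for n in("scene","side"):
    P=cloud(n,cams.capture(n)[1]);X=P.reshape(-1,3);e=s["eef_pos"]-p0+c
    q=X[(np.hypot(X[:,0]-e[0],X[:,1]-e[1])<.036)&(X[:,2]>e[2]+.071)&(X[:,2]<e[2]+.085)]
    print(n,"exp",e,"lid",len(q),cv2.minEnclosingCircle(q[:,:2].astype(np.float32)),np.median(q[:,2])-.078)
t=np.radians(-11.7);x=np.array([np.cos(t),np.sin(t),0]);N=np.array([.5783,-.189,0])
for k,z in((-.11,.03),(-.08,.028),(-.04,.028),(0,.028),(0,.021)):go(p0+N+x*k+[0,0,z]-c,r)
E
```

```text
[-0.43765371 -0.35127998 -1.17591658 -0.09581717  0.17746265 -0.15571788] [ 0.20500622 -0.21574543 -3.72264961] 55.80204963684082 0.05874002123216522
scene exp [ 0.46964256 -0.16586428  0.04826983] lid 310 ((0.4682174324989319, -0.16589057445526123), 0.03475071117281914) 0.04664271723159942
side exp [ 0.46964256 -0.16586428  0.04826983] lid 283 ((0.467288613319397, -0.16276876628398895), 0.03449906408786774) 0.047364520667345714
row [0.0005, 0.0008, 0.0008, 0.0699, -0.0057, 0.0643]
row [0.0005, 0.0008, 0.0008, -0.0207, -0.0062, 0.1842]
row [0.0005, 0.0008, 0.0008, -0.1517, -0.0069, 0.3354]
row [0.0005, 0.0008, 0.0008, -0.2826, -0.0077, 0.4867]
row [0.0005, 0.0008, 0.0008, -0.2561, -0.0077, 0.5096]
```

>>> move_arm:
  plan:
    - [0,0,0,0.07,-0.006,0.064,50]
    - [0,0,0,0.025,-0.006,0.124,50]
    - [0,0,0,-0.02,-0.006,0.184,50]
    - [0,0,0,-0.086,-0.007,0.26,50]
    - [0,0,0,-0.152,-0.007,0.335,50]

```text
time: 7.28
eef_pos: [0.5542, -0.1836, 0.053]
orientation: [0.091, 0.905, -0.042, 0.414]
ft_force: [0.2, -0.0, -3.4]
width: 0.0586
gripper_force: 55.9
```

>>> move_arm:
  plan:
    - [0,0,0,-0.03,0,0.038,50]
    - [0,0,0,-0.065,0,0.075,50]
    - [0,0,0,-0.1,0,0.113,50]
    - [0,0,0,-0.131,0,0.151,50]
    - [0,0,0,-0.131,0,0.151,50]

```text
time: 7.9
eef_pos: [0.5931, -0.193, 0.0534]
orientation: [0.092, 0.905, -0.042, 0.414]
ft_force: [0.4, 0.0, -3.4]
width: 0.0588
gripper_force: 55.8
```

```bash
python3 - <<'E'
from h import *
s=readout.sense();print(s["joints"],s["ft_force"])
r=R.from_quat(s["orientation"]);p0=np.array([.5164,.0122,.0243]);c=np.array([.5025,.015,0]);e=s["eef_pos"]-p0+c
N=np.array([.5783,-.189,0]);print("canister exp",e,"err",e-N)
for n in("scene","side"):
    im,d=cams.capture(n);np.savez(f"pics/{n}4.npz",im=im,d=d)
    cv2.imwrite(f"pics/n4{n}.png",im[:,:,::-1])
a=cv2.imread("pics/n4scene.png")[200:320,340:440];b=cv2.imread("pics/n4side.png")[140:260,210:310]
cv2.imwrite("pics/n4.png",cv2.resize(np.hstack([a,b]),None,fx=4,fy=4,interpolation=2))
for z in(.028,.024,.0205,.0195):go(p0+N+[0,0,z]-c,r)
E
```

```text
[-0.37710891 -0.05115771 -1.02933007 -0.25846449  0.13210056 -0.11543741] [ 0.38382674  0.03806368 -3.3593222 ]
canister exp [ 0.57919695 -0.19024058  0.02908378] err [ 0.00089695 -0.00124058  0.02908378]
row [0.0, -0.0008, -0.0002, 0.0017, 0.005, 0.001]
row [0.0, -0.0008, -0.0002, 0.0168, 0.005, 0.0141]
row [0.0, -0.0008, -0.0002, 0.03, 0.005, 0.0256]
row [0.0, -0.0008, -0.0002, 0.0338, 0.005, 0.0289]
```

View pics/n4.png

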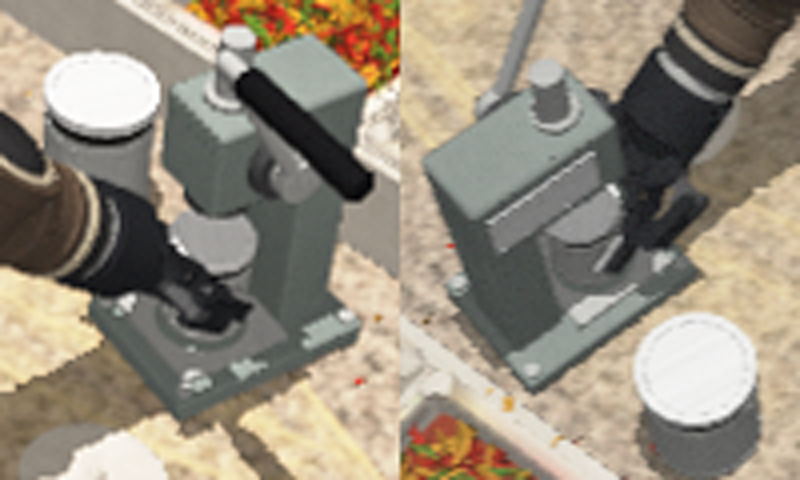

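The canister is over the nest and clear of the head, so I lower it.

>>> move_arm:
  plan:
    - [0,0,0,0.006,0.005,0.006,50]
    - [0,0,0,0.013,0.005,0.011,50]
    - [0,0,0,0.022,0.005,0.018,50]
    - [0,0,0,0.029,0.005,0.024,50]
    - [0,0,0,0.032,0.005,0.027,50]

```text
time: 8.62
eef_pos: [0.5924, -0.1918, 0.0444]
orientation: [0.092, 0.905, -0.042, 0.414]
ft_force: [-0.0, 0.2, -2.1]
width: 0.0588
gripper_force: 55.8
```

```bash
python3 - <<'E'
from h import *
s=readout.sense();p0=np.array([.5164,.0122,.0243]);c=np.array([.5025,.015,0]);e=s["eef_pos"]-p0+c;print(e,s["ft_force"],s["moment"])
E
```

```text
[ 0.57845148 -0.18899195  0.02014081] [-0.04623927  0.16911632 -2.07410206] [ 0.22526049  1.17288773 -0.00813183]
```

>>> move_arm:
  plan:
    - [0,0,0,0,0,0,70]
    - [0,0,0,0,0,0,85]
    - [0,0,0,0,0,0,85]
    - [0,0,0,0,0,-0.1,85]
    - [0,0,0,0,0,-0.3,85]

```text
time: 9.25
eef_pos: [0.5477, -0.1825, 0.0835]
orientation: [0.092, 0.905, -0.042, 0.413]
ft_force: [-0.1, -0.0, 0.6]
width: 0.0849
gripper_force: 0.0
```

>>> move_arm:
  plan:
    - [0,0,0,0,0,-0.2,85]
    - [0,0,0,0,0,-0.4,85]
    - [0,0,0,-0.05,-0.1,-0.55,85]
    - [0,0,0,-0.1,-0.2,-0.65,85]
    - [0,0,0,-0.1,-0.2,-0.65,85]

```text
time: 9.88
eef_pos: [0.4569, -0.2066, 0.1874]
orientation: [0.092, 0.904, -0.044, 0.416]
ft_force: [-0.5, -0.2, -0.5]
width: 0.0851
gripper_force: 0.0
```

```bash
python3 - <<'E'
from h import *
p=cams.camera_params("wrist");im,d=cams.capture("wrist");np.savez("pics/w5.npz",im=im,d=d,pos=p["position"],att=p["attitude"])
P=cloud("wrist",d,p);X=P.reshape(-1,3);q=X[(np.hypot(X[:,0]-.578,X[:,1]+.189)<.045)&(abs(X[:,2]-.098)<.006)];print("wrist lid",len(q),q.mean(0),q.min(0),q.max(0))
for n in("scene","side"):
    im,d=cams.capture(n);P=cloud(n,d);X=P.reshape(-1,3);q=X[(np.hypot(X[:,0]-.578,X[:,1]+.189)<.045)&(abs(X[:,2]-.098)<.006)]
    print(n,len(q),q.mean(0) if len(q) else 0)
# lever target
g=np.array([.4974,-.3055,.327]);r=rot(-11.7,75)
print(readout.sense()["eef_pos"],readout.sense()["joints"])
go([.42,-.25,.36],r);go(g+[0,0,.08],r,True)
E
```

```text
wrist lid 2163 [ 0.57281018 -0.18781895  0.09635736] [ 0.54661696 -0.21924525  0.09203957] [ 0.60958466 -0.1575449   0.09864242]
scene 279 [ 0.57669745 -0.19191056  0.09634861]
side 169 [ 0.58245019 -0.17474267  0.09703038]
[ 0.45622134 -0.20423711  0.18270889] [-0.59168687 -0.51581897 -0.9738702   0.29483392  0.291579   -0.26256547]
row [0.001, 0.3788, 0.0012, -0.5838, -0.2601, -0.68]
row [0.001, 0.3788, 0.0012, -0.9938, -0.4544, -0.428]
```

```bash
python3 - <<'E'
from h import *
go([.41,-.27,.42],rot(78.3,90))
E
```

```text
row [-0.4252, 0.4265, -0.9315, -0.7916, -0.368, -0.8984]
```

>>> move_arm:
  plan:
    - [-0.04,0.04,-0.09,-0.15,-0.07,-0.2,85]
    - [-0.085,0.085,-0.186,-0.35,-0.15,-0.4,85]
    - [-0.128,0.128,-0.28,-0.55,-0.25,-0.6,85]
    - [-0.17,0.17,-0.373,-0.7,-0.33,-0.8,85]
    - [-0.213,0.213,-0.466,-0.79,-0.37,-0.9,85]

```text
time: 10.65
eef_pos: [0.4098, -0.2715, 0.4225]
orientation: [-0.3, 0.926, -0.023, 0.227]
ft_force: [0.7, -0.3, -0.5]
width: 0.0846
gripper_force: 0.0
```

```bash
python3 - <<'E'
from h import *
print(readout.sense()["joints"])
go([.41,-.27,.42],rot(78.3,90))
E
```

```text
[-0.81591921 -0.10610683  0.07283122  1.49817954  0.39051093 -1.39345562]
row [-0.2124, 0.2121, -0.462, 0.0003, 0.0079, 0.0121]
```

>>> move_arm:
  plan:
    - [-0.042,0.042,-0.092,0,0,0,45]
    - [-0.085,0.085,-0.185,0,0,0,45]
    - [-0.128,0.128,-0.277,0,0,0,45]
    - [-0.17,0.17,-0.37,0,0,0,45]
    - [-0.212,0.212,-0.462,0,0,0,45]

```text
time: 11.28
eef_pos: [0.4108, -0.2705, 0.4194]
orientation: [-0.632, 0.775, 0.001, -0.0]
ft_force: [-0.7, 0.6, -0.5]
width: 0.0451
gripper_force: 0.0
```

```bash
python3 - <<'E'
from h import *
s=readout.sense();print(s["joints"],s["width"])
p=cams.camera_params("wrist");im,d=cams.capture("wrist");P=cloud("wrist",d,p);X=P.reshape(-1,3)
m=(im.max(2)<60)&(abs(P[:,:,2]-.327)<.03)&(np.hypot(P[:,:,0]-.497,P[:,:,1]+.305)<.09)
for n in("wrist","scene","side"):
    if n!="wrist": im,d=cams.capture(n);P=cloud(n,d)
    m=(im.max(2)<60)&(abs(P[:,:,2]-.33)<.02)&(np.hypot(P[:,:,0]-.497,P[:,:,1]+.305)<.08);q=P[m]
    if len(q)>20:
        e=cv2.minAreaRect(q[:,:2].astype(np.float32));print(n,len(q),e,np.percentile(q[:,2],[50,95]))
go([.4974,-.3055,.40],rot(78.3,90));go([.4974,-.3055,.327],rot(78.3,90),True)
E
```

```text
[-5.82220285e-01  1.46893327e-01  4.08907829e-01  1.83566038e+00
 -9.29695363e-05 -1.95015030e+00] 0.0450570135662828
wrist 3273 ((0.49813228845596313, -0.29473602771759033), (0.08612161129713058, 0.020558740943670273), 77.9872817993164) [0.33603668 0.33804563]
scene 365 ((0.497064471244812, -0.2988031208515167), (0.12685051560401917, 0.02168653905391693), 77.19485473632812) [0.33434005 0.33883397]
side 219 ((0.49837327003479004, -0.3033297657966614), (0.11090131103992462, 0.01873627118766308), 76.94036102294922) [0.33526012 0.34005811]
row [0.0, 0.0028, -0.0025, 0.0861, -0.4579, 0.0956]
row [0.0, 0.0028, -0.0025, 0.0881, -0.4579, 0.5541]
```

>>> move_arm:
  plan:
    - [0,0,0,0.03,-0.15,0.05,45]
    - [0,0,0,0.06,-0.3,0.09,45]
    - [0,0,0,0.08,-0.46,0.095,45]
    - [0,0,0,0.08,-0.46,0.12,45]
    - [0,0,0,0.08,-0.46,0.3,45]

```text
time: 12.05
eef_pos: [0.4966, -0.3057, 0.3624]
orientation: [-0.629, 0.778, -0.002, 0.003]
ft_force: [0.4, 1.1, -0.2]
width: 0.045
gripper_force: 0.0
```

```bash
python3 - <<'E'
from h import *
print(readout.sense()["ft_force"])
go([.498,-.303,.327],rot(78.3,90),True)
E
```

```text
[ 0.36955503  1.07302763 -0.24601963]
row [-0.0042, 0.0011, -0.0045, -0.0141, -0.0024, 0.2704]
```

>>> move_arm:
  plan:
    - [0,0,0,0,0,0.12,45]
    - [0,0,0,0,0,0.255,45]
    - [0,0,0,0,0,0.255,35]
    - [0,0,0,0,0,0.255,15]
    - [0,0,0,0,0,0.255,15]
  newtons: 30

```text
time: 12.68
eef_pos: [0.4966, -0.3052, 0.3121]
orientation: [-0.629, 0.777, -0.001, 0.002]
ft_force: [-1.1, 0.5, 1.0]
width: 0.0212
gripper_force: 29.8
```

>>> move_arm:
  plan:
    - [0,0,0,0,0,0,15]
    - [0,0,0,0,0,0,15]
    - [0,0,0,0,0,0,15]
    - [0,0,0,0,0,0,15]
    - [0,0,0,0,0,0,15]

```text
time: 13.3
eef_pos: [0.4965, -0.3052, 0.3119]
orientation: [-0.629, 0.777, -0.001, 0.002]
ft_force: [-0.6, 1.4, 6.1]
width: 0.0211
gripper_force: 30.1
```

```bash
python3 - <<'E'
from h import *
s=readout.sense();r=R.from_quat(s["orientation"]);print(s["ft_force"],s["joints"],s["eef_pos"]-r.apply([0,0,env.tcp_to_grasp]))
t=np.radians(-11.7);x=np.array([np.cos(t),np.sin(t),0])
def off(a): # lever angle a from up
    b=np.pi/3-a;return -x*.15*(np.cos(b)-.5)+np.array([0,0,.15*(np.sin(b)-np.sin(np.pi/3))])
for a in np.linspace(0,1.15,13)[1:]:print(round(a,3),(r.inv().apply(off(a))/.2).round(4).tolist())
E
```

```text
[-0.64626136  1.41914791  6.11732361] [-0.5527314   0.25400843  0.29417108  1.60747741  0.00304389 -1.91420644] [ 0.49641455 -0.30523311  0.3306259 ]
0.096 [0.0004, 0.0606, 0.0386]
0.192 [0.0007, 0.1172, 0.0828]
0.288 [0.0011, 0.1694, 0.1323]
0.383 [0.0014, 0.2165, 0.1865]
0.479 [0.0017, 0.2583, 0.2449]
0.575 [0.002, 0.2942, 0.3071]
0.671 [0.0023, 0.3241, 0.3725]
0.767 [0.0025, 0.3476, 0.4404]
0.862 [0.0027, 0.3644, 0.5102]
0.958 [0.0029, 0.3745, 0.5813]
1.054 [0.003, 0.3778, 0.6531]
1.15 [0.0031, 0.3742, 0.7249]
```

>>> move_arm:
  plan:
    - [0,0,0,0,0.061,0.039,15]
    - [0,0,0,0.001,0.117,0.083,15]
    - [0,0,0,0.001,0.169,0.132,15]
    - [0,0,0,0.001,0.217,0.187,15]
    - [0,0,0,0.002,0.258,0.245,15]
  newtons: 35

```text
time: 13.92
eef_pos: [0.4481, -0.2949, 0.2631]
orientation: [-0.63, 0.777, -0.003, 0.004]
ft_force: [7.4, 1.4, 3.0]
width: 0.0208
gripper_force: 36.3
```

>>> move_arm:
  plan:
    - [0,0,0,0,0.036,0.062,15]
    - [0,0,0,0.001,0.066,0.128,15]
    - [0,0,0,0.001,0.089,0.196,15]
    - [0,0,0,0.001,0.106,0.265,15]
    - [0,0,0,0.001,0.116,0.336,15]

```text
time: 14.55
eef_pos: [0.4247, -0.2898, 0.1958]
orientation: [-0.63, 0.777, -0.002, 0.003]
ft_force: [2.1, 3.4, 8.5]
width: 0.0207
gripper_force: 41.0
```

>>> move_arm:
  plan:
    - [0,0,0,0,0.003,0.07,15]
    - [0,0,0,0,0.002,0.11,15]
    - [0,0,0,0,0,0.135,15]
    - [0,0,0,0,0,0.143,15]
    - [0,0,0,0,0,0.143,15]

```text
time: 15.18
eef_pos: [0.4233, -0.2895, 0.167]
orientation: [-0.629, 0.777, -0.0, 0.002]
ft_force: [-5.3, 4.3, 8.4]
width: 0.0208
gripper_force: 42.8
```

```bash
python3 - <<'E'
from h import *
s=readout.sense();r=R.from_quat(s["orientation"]);print(s["ft_force"],s["eef_pos"]-r.apply([0,0,env.tcp_to_grasp]))
for n in("scene","side"):
    im,d=cams.capture(n);P=cloud(n,d);cv2.imwrite(f"pics/n6{n}.png",im[:,:,::-1])
    m=(im.max(2)<60)&(abs(P[:,:,2]-.19)<.03)&(np.hypot(P[:,:,0]-.424,P[:,:,1]+.29)<.07);q=P[m]
    if len(q)>9:print(n,len(q),np.percentile(q[:,2],[5,50,95]))
a=cv2.imread("pics/n6scene.png")[180:330,330:480];b=cv2.imread("pics/n6side.png")[80:230,180:330]
cv2.imwrite("pics/n6.png",cv2.resize(np.hstack([a,b]),None,fx=2.6,fy=2.6,interpolation=2))
E
```

```text
[-5.29571411  4.27870312  8.39705947] [ 0.42326264 -0.28956043  0.18570797]
scene 329 [0.18754872 0.20057929 0.21852527]
side 174 [0.19032059 0.20210926 0.21900189]
```

View pics/n6.png

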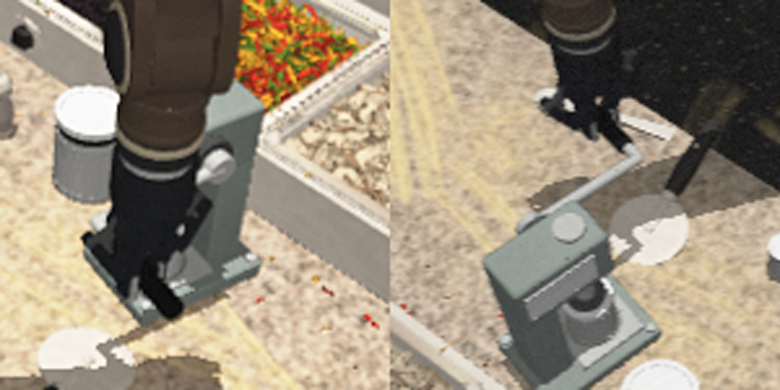

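The lever is nearly horizontal and the ram is on the lid. I'll press a little further to feel the stop.

>>> move_arm:
  plan:
    - [0,0,0,0,0,0.01,15]
    - [0,0,0,0,0,0.02,15]
    - [0,0,0,0,0,0.03,15]
    - [0,0,0,0,0,0.03,15]
    - [0,0,0,0,0,0.03,15]

```text
time: 15.9
eef_pos: [0.4237, -0.2896, 0.1614]
orientation: [-0.629, 0.777, -0.001, 0.002]
ft_force: [-4.9, 4.5, 10.3]
width: 0.0208
gripper_force: 43.2
```

>>> move_arm:
  plan:
    - [0,0,0,0,0,0.01,15]
    - [0,0,0,0,0,0.02,15]
    - [0,0,0,0,0,0.03,15]
    - [0,0,0,0,0,0.03,15]
    - [0,0,0,0,0,0.03,15]

```text
time: 16.52
eef_pos: [0.4239, -0.2898, 0.1585]
orientation: [-0.629, 0.777, -0.002, 0.003]
ft_force: [-9.4, 9.4, 30.2]
width: 0.0208
gripper_force: 45.3
```

```bash
python3 - <<'E'
from h import *
for n in("scene","side"):
    im,d=cams.capture(n);P=cloud(n,d)
    # outer end of bar: beyond the fingers, along -y press
    t=np.radians(-11.7);y=np.array([-np.sin(t),np.cos(t)]);x=np.array([np.cos(t),np.sin(t)])
    u=(P[:,:,:2]-[.4237,-.2896])@y;v=(P[:,:,:2]-[.4237,-.2896])@x
    for lo,hi in((-.06,-.03),(.03,.055)):
        q=P[(im.max(2)<70)&(u>lo)&(u<hi)&(abs(v)<.03)&(abs(P[:,:,2]-.19)<.03)]
        if len(q)>9:print(n,lo,len(q),np.percentile(q[:,2],[5,50,90,98]),q[:,:2].mean(0))
    # arm bar of lever: grey
    q=P[(abs(v-.06)<.01)&(u>.03)&(u<.1)&(P[:,:,2]>.15)&(P[:,:,2]<.26)]
    if len(q)>5:print(n,"lever arm z@+60",len(q),np.median(q[:,2]))
    q=P[(abs(v-.12)<.01)&(u>.03)&(u<.08)&(P[:,:,2]>.15)&(P[:,:,2]<.26)]
    if len(q)>5:print(n,"lever arm z@+120",len(q),np.median(q[:,2]))
E
```

```text
scene -0.06 102 [0.18196067 0.19106042 0.19592918 0.19714144] [ 0.41117663 -0.33293829]
scene lever arm z@+120 20 0.19940936887029115
side 0.03 43 [0.18316723 0.19172301 0.19551071 0.19675803] [ 0.43575372 -0.24825349]
side lever arm z@+60 32 0.19382614702079703
side lever arm z@+120 13 0.20065736419793123
```

The force rose to 30 N, so the lever is at its stop. Next I let it back up along the arc.

>>> move_arm:
  plan:
    - [0,0,0,0,0,-0.06,15]
    - [0,0,0,0,0.003,-0.131,15]
    - [0,0,0,0,0,-0.203,15]
    - [0,0,0,0,-0.01,-0.274,15]
    - [0,0,0,0,-0.027,-0.344,15]

```text
time: 17.25
eef_pos: [0.4321, -0.2915, 0.2229]
orientation: [-0.63, 0.777, -0.002, 0.004]
ft_force: [20.8, -1.2, -10.2]
width: 0.0207
gripper_force: 43.5
```

>>> move_arm:
  plan:
    - [0,0,0,0,-0.024,-0.068,15]
    - [0,0,0,-0.001,-0.053,-0.133,15]
    - [0,0,0,-0.001,-0.089,-0.196,15]
    - [0,0,0,-0.001,-0.131,-0.254,15]
    - [0,0,0,-0.002,-0.178,-0.308,15]

```text
time: 17.88
eef_pos: [0.469, -0.2993, 0.2804]
orientation: [-0.63, 0.777, -0.001, 0.004]
ft_force: [29.0, -6.5, -33.6]
width: 0.0206
gripper_force: 41.5
```

>>> move_arm:
  plan:
    - [0,0,0,0,-0.052,-0.05,15]
    - [0,0,0,-0.001,-0.109,-0.094,15]
    - [0,0,0,-0.001,-0.169,-0.132,15]
    - [0,0,0,-0.001,-0.169,-0.132,15]
    - [0,0,0,-0.001,-0.169,-0.132,15]

```text
time: 18.5
eef_pos: [0.4962, -0.3053, 0.3047]
orientation: [-0.629, 0.777, 0.004, -0.0]
ft_force: [4.8, -1.2, -26.3]
width: 0.0211
gripper_force: 38.5
```

>>> move_arm:
  plan:
    - [0,0,0,0,0,0,30]
    - [0,0,0,0,0,0,45]
    - [0,0,0,0,0,0,50]
    - [0,0,0,0,0,-0.1,50]
    - [0,0,0,0,0,-0.3,50]

```text
time: 19.12
eef_pos: [0.4956, -0.305, 0.371]
orientation: [-0.629, 0.777, 0.0, 0.001]
ft_force: [-0.2, 0.3, 1.1]
width: 0.0499
gripper_force: 0.0
```

```bash
python3 - <<'E'
from h import *
s=readout.sense();print(s["ft_force"],s["eef_pos"])
for n in("scene","side"):
    im,d=cams.capture(n);P=cloud(n,d)
    m=(im.max(2)<60)&(abs(P[:,:,2]-.32)<.03)&(np.hypot(P[:,:,0]-.497,P[:,:,1]+.305)<.065);q=P[m]
    if len(q)>9:print(n,len(q),cv2.minAreaRect(q[:,:2].astype(np.float32)),np.percentile(q[:,2],[50,95]))
    X=P.reshape(-1,3);q=X[(np.hypot(X[:,0]-.578,X[:,1]+.189)<.04)&(X[:,2]>.075)&(X[:,2]<.105)&(X[:,1]>-.2)]
    print(n,"lid z",len(q),np.percentile(q[:,2],[50,75,95]) if len(q) else 0)
go([.41,-.27,.42],rot(-11.7,41))
E
```

```text
[-0.16458988  0.28166753  1.05436341] [ 0.49555718 -0.30500133  0.37096418]
scene 345 ((0.4949924647808075, -0.3074859082698822), (0.1098468080163002, 0.021801935508847237), 78.53387451171875) [0.33426604 0.33845231]
scene lid z 211 [0.0883905  0.09001475 0.09259547]
side 193 ((0.49977874755859375, -0.2998584508895874), (0.10854952782392502, 0.017049534246325493), 77.19674682617188) [0.33547694 0.33981523]
side lid z 228 [0.0880484  0.09040836 0.09361134]
row [0.4188, -0.4214, 0.9317, -0.084, 0.4578, -0.226]
```

>>> move_arm:
  plan:
    - [0,0,0,0,0.1,-0.15,85]
    - [0.084,-0.084,0.186,-0.03,0.3,-0.226,85]
    - [0.126,-0.126,0.28,-0.06,0.458,-0.226,85]
    - [0.168,-0.168,0.373,-0.084,0.458,-0.226,85]
    - [0.21,-0.21,0.466,-0.084,0.458,-0.226,85]

```text
time: 19.85
eef_pos: [0.4094, -0.2697, 0.4166]
orientation: [-0.343, 0.918, -0.022, 0.199]
ft_force: [0.2, -1.0, -0.1]
width: 0.0852
gripper_force: 0.0
```

```bash
python3 - <<'E'
from h import *
r=rot(-11.7,41);g=np.array([.5924,-.1918,.0444]);z=r.as_matrix()[:,2]
go([.41,-.27,.42],r);go(g-z*.2+[0,0,.03],r)
E
```

```text
row [0.2376, -0.2408, 0.525, -0.007, -0.0061, -0.0145]
row [0.2376, -0.2408, 0.525, -0.0961, 0.491, 1.09]
```

>>> move_arm:
  plan:
    - [0.045,-0.045,0.1,0,0.05,0.1,85]
    - [0.09,-0.09,0.2,-0.02,0.15,0.3,85]
    - [0.135,-0.135,0.3,-0.04,0.25,0.5,85]
    - [0.18,-0.18,0.4,-0.06,0.36,0.7,85]
    - [0.225,-0.225,0.495,-0.08,0.45,0.92,85]

```text
time: 20.48
eef_pos: [0.4332, -0.1729, 0.2358]
orientation: [0.069, 0.912, -0.042, 0.402]
ft_force: [1.1, 0.7, -1.3]
width: 0.085
gripper_force: 0.0
```

```bash
python3 - <<'E'
from h import *
r=rot(-11.7,41);g=np.array([.5924,-.1918,.0444]);z=r.as_matrix()[:,2]
go(g-z*.15,r)
E
```

```text
row [0.0117, -0.0143, 0.0293, 0.1844, 0.0689, 0.4864]
```

>>> move_arm:
  plan:
    - [0.01,-0.01,0.028,0.06,0.02,0.1,85]
    - [0.01,-0.01,0.028,0.12,0.04,0.2,85]
    - [0.01,-0.01,0.028,0.17,0.05,0.3,85]
    - [0.01,-0.01,0.028,0.17,0.05,0.4,85]
    - [0.01,-0.01,0.028,0.17,0.05,0.4,85]

```text
time: 21.1
eef_pos: [0.47, -0.1699, 0.1554]
orientation: [0.088, 0.909, -0.04, 0.406]
ft_force: [-0.2, 0.4, -0.2]
width: 0.0846
gripper_force: 0.0
```

```bash
python3 - <<'E'
from h import *
r=rot(-11.7,41);g=np.array([.5924,-.1918,.0444]);z=r.as_matrix()[:,2]
go(g-z*.08,r);go(g,r)
p=cams.camera_params("wrist");im,d=cams.capture("wrist");P=cloud("wrist",d,p);X=P.reshape(-1,3);q=X[(np.hypot(X[:,0]-.578,X[:,1]+.189)<.045)&(abs(X[:,2]-.09)<.006)];print("wrist lid",len(q),np.median(q[:,2]),q.min(0),q.max(0))
E
```

```text
row [0.0046, -0.009, 0.0054, 0.0048, 0.0136, 0.4336]
row [0.0046, -0.009, 0.0054, -0.0008, 0.0107, 0.8335]
wrist lid 2157 0.0884657356525648 [ 0.54665725 -0.21890063  0.08400633] [ 0.60952767 -0.15748523  0.09055044]
```

>>> move_arm:
  plan:
    - [0.004,-0.009,0.005,0.004,0.013,0.15,85]
    - [0.004,-0.009,0.005,0.003,0.012,0.33,85]
    - [0.004,-0.009,0.005,0.003,0.012,0.5,85]
    - [0.004,-0.009,0.005,0.002,0.012,0.62,85]
    - [0.004,-0.009,0.005,0.001,0.011,0.7,85]
  newtons: 50

```text
time: 21.78
eef_pos: [0.5739, -0.1889, 0.0636]
orientation: [0.093, 0.905, -0.042, 0.414]
ft_force: [-0.8, -0.1, -0.8]
width: 0.0848
gripper_force: 0.0
```

```bash
python3 - <<'E'
from h import *
r=rot(-11.7,41);g=np.array([.5924,-.1918,.0444]);print(readout.sense()["ft_force"])
go(g,r)
E
```

```text
[-0.77328421 -0.0731648  -0.81205279]
row [-0.0, 0.0014, 0.0003, 0.0117, 0.0046, 0.1335]
```

>>> move_arm:
  plan:
    - [0,0,0,0.008,0.003,0.07,85]
    - [0,0,0,0.01,0.003,0.13,85]
    - [0,0,0,0.01,0.003,0.13,80]
    - [0,0,0,0.01,0.003,0.13,60]
    - [0,0,0,0.01,0.003,0.13,50]

```text
time: 22.4
eef_pos: [0.5914, -0.1917, 0.0456]
orientation: [0.092, 0.905, -0.042, 0.414]
ft_force: [-0.0, 0.4, 1.3]
width: 0.0585
gripper_force: 54.2
```

>>> move_arm:
  plan:
    - [0,0,0,0,0,0,50]
    - [0,0,0,0,0,0,50]
    - [0,0,0,0,0,0,50]
    - [0,0,0,0,0,0,50]
    - [0,0,0,0,0,0,50]

```text
time: 23.02
eef_pos: [0.5914, -0.1917, 0.0456]
orientation: [0.092, 0.905, -0.042, 0.414]
ft_force: [-5.5, 1.8, 7.1]
width: 0.0586
gripper_force: 54.9
```

```bash
python3 - <<'E'
from h import *
s=readout.sense();r=R.from_quat(s["orientation"]);print(s["eef_pos"],s["ft_force"],s["gripper_force"],s["width"])
p=s["eef_pos"];t=np.radians(-11.7);x=np.array([np.cos(t),np.sin(t),0])
go(p+[0,0,.008],r)
for k in(.04,.08,.12):go(p+[0,0,.008]-x*k,r)
E
```

```text
[ 0.59140649 -0.19165586  0.04556196] [-5.50145431  1.78044877  7.12890921] 54.93583559989929 0.05862892269755677
row [0.0, 0.0, 0.0, -0.0303, -0.0, -0.0262]
row [0.0, 0.0, 0.0, 0.1005, 0.0001, -0.1775]
row [0.0, 0.0, 0.0, 0.2312, 0.0002, -0.3288]
row [0.0, 0.0, 0.0, 0.362, 0.0003, -0.4802]
```

>>> move_arm:
  plan:
    - [0,0,0,-0.015,0,-0.013,50]
    - [0,0,0,-0.032,0,-0.028,50]
    - [0,0,0,-0.032,0,-0.028,50]
    - [0,0,0,0.03,0,-0.1,50]
    - [0,0,0,0.098,0,-0.18,50]

```text
time: 23.65
eef_pos: [0.5515, -0.1833, 0.053]
orientation: [0.092, 0.905, -0.042, 0.413]
ft_force: [0.9, -0.2, -3.9]
width: 0.0587
gripper_force: 54.8
```

>>> move_arm:
  plan:
    - [0,0,0,0.065,0,-0.076,50]
    - [0,0,0,0.13,0,-0.151,50]
    - [0,0,0,0.2,0,-0.23,50]
    - [0,0,0,0.26,0,-0.3,50]
    - [0,0,0,0.26,0,-0.3,50]

```text
time: 24.28
eef_pos: [0.473, -0.1671, 0.0526]
orientation: [0.093, 0.905, -0.042, 0.413]
ft_force: [0.1, 0.8, -3.5]
width: 0.0592
gripper_force: 55.1
```

```bash
python3 - <<'E'
from h import *
s=readout.sense();print(s["joints"],s["ft_force"])
# scale from side rays (crop offset 385,240 /4, panel starts 380)
for c in((424-380,262),(664-380,357),(700-380,215)):print("side scale",ray("side",385+c[0]/4,240+c[1]/4,.039).round(4))
for n in("scene","side"):
    f=np.load(f"pics/{n}0.npz");P=cloud(n,f["d"]);X=P.reshape(-1,3)
    m=(np.hypot(X[:,0]-.497,X[:,1]-.404)<.15)&(X[:,2]>.036-.004)&(X[:,2]<.046);q=X[m];print(n,np.median(q[:,2]),len(q))
E
```

```text
[-0.44643136 -0.33488373 -1.2233305  -0.15868011  0.18204098 -0.16047027] [ 0.13846424  0.82038557 -3.4815506 ]
side scale [0.5923 0.3476 0.039 ]
side scale [0.5472 0.5173 0.039 ]
side scale [0.4428 0.4867 0.039 ]
scene 0.03848931668527822 1397
side 0.03880170821971729 3328
```

```bash
cat >> h.py <<'E'
def can(c,psi,pitch=40.8):
    s=readout.sense();t=np.radians(psi);print(c,psi);return go(np.array(c)+[.0135*np.cos(t),.0135*np.sin(t),.0256],rot(psi,pitch))
E
python3 - <<'E'
from h import *
print(R.from_quat(readout.sense()["orientation"]).as_matrix()[:,2])
can([.45,-.12,.10],-11.7);can([.45,-.05,.16],-5);can([.45,.02,.16],5)
E
```

```text
[ 0.73933694 -0.1531841  -0.65567943]
[0.45, -0.12, 0.1] -11.7
row [-0.0, -0.0019, -0.0001, -0.2146, 0.2073, -0.3092]
[0.45, -0.05, 0.16] -5
row [-0.0563, -0.0019, -0.0488, -0.3942, 0.5579, -0.5599]
[0.45, 0.02, 0.16] 5
row [-0.1403, -0.0019, -0.1215, -0.3461, 0.9121, -0.6153]
```

>>> move_arm:
  plan:
    - [0,0,0,-0.15,0.08,-0.18,50]
    - [-0.028,0,-0.024,-0.28,0.27,-0.38,50]
    - [-0.056,0,-0.049,-0.39,0.5,-0.54,50]
    - [-0.098,0,-0.085,-0.37,0.7,-0.58,50]
    - [-0.14,0,-0.121,-0.346,0.91,-0.615,50]

```text
time: 24.9
eef_pos: [0.4652, 0.022, 0.1881]
orientation: [-0.041, 0.908, 0.019, 0.416]
ft_force: [1.4, -0.1, -3.6]
width: 0.0584
gripper_force: 56.3
```

```bash
python3 - <<'E'
from h import *
print(readout.sense()["ft_force"])
can([.45,.11,.16],18);can([.43,.21,.14],30)
E
```

```text
[ 1.39783035 -0.10137344 -3.55804414]
[0.45, 0.11, 0.16] 18
row [-0.108, 0.0006, -0.0932, -0.0098, 0.4599, 0.0307]
[0.43, 0.21, 0.14] 30
row [-0.209, 0.0006, -0.1803, 0.1047, 0.9802, 0.0511]
```

>>> move_arm:
  plan:
    - [-0.043,0,-0.037,-0.003,0.18,0.01,50]
    - [-0.085,0,-0.073,-0.006,0.36,0.02,50]
    - [-0.128,0,-0.11,0.02,0.56,0.03,50]
    - [-0.17,0,-0.147,0.06,0.77,0.04,50]
    - [-0.209,0,-0.18,0.1,0.98,0.05,50]

```text
time: 25.52
eef_pos: [0.4422, 0.2169, 0.1649]
orientation: [-0.235, 0.879, 0.108, 0.402]
ft_force: [0.4, -0.4, -4.0]
width: 0.0585
gripper_force: 56.1
```

```bash
python3 - <<'E'
from h import *
s=readout.sense();print(s["ft_force"],s["joints"])
p=cams.camera_params("wrist");im,d=cams.capture("wrist");np.savez("pics/w7.npz",im=im,d=d,pos=p["position"],att=p["attitude"]);cv2.imwrite("pics/w7.png",im[:,:,::-1])
P=cloud("wrist",d,p);X=P.reshape(-1,3);q=X[(np.hypot(X[:,0]-.497,X[:,1]-.405)<.16)&(abs(X[:,2]-.039)<.006)];print(len(q),np.median(q[:,2]) if len(q) else 0)
E
```

```text
[ 0.41858151 -0.38829109 -4.03785066] [ 0.39983891 -0.5504696  -1.03751587  0.2296359   0.09383336 -0.07966452]
16011 0.03880926667925891
```

View pics/w7.png

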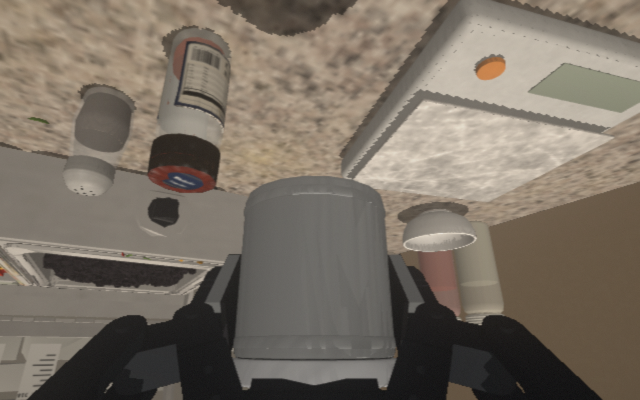

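I've now viewed 12 pictures, two over the limit of 10, so I'll view no more and work numerically. This one shows the plate corners at (424,92), (608,134) and (352,178). The canister is upright in the grip.

```bash
python3 - <<'E'
from h import *
f=np.load("pics/w7.npz");p=cams.camera_params("wrist");p=dict(camera_matrix=p["camera_matrix"],position=f["pos"],attitude=f["att"])
q=[ray("wrist",*c,.039,p)[:2] for c in((424,92),(608,134),(352,178))];print(np.round(q,4),np.linalg.norm(q[1]-q[0]),np.linalg.norm(q[2]-q[0]))
v=q[1]-q[0];v/=np.linalg.norm(v);n=np.array([v[1],-v[0]]);c=(q[0]+q[1])/2+n*.075;print("centre",c,n)
for P,nm in((cloud("wrist",f["d"],p),"w"),):
    pass
im=f["im"].astype(int);P=cloud("wrist",f["d"],p)
o=(im[:,:,0]>180)&(im[:,:,2]<80)&(abs(P[:,:,2]-.035)<.02);print("orange",P[o].mean(0))
for nm in("scene","side"):
    g=np.load(f"pics/{nm}0.npz");i=g["im"].astype(int);Q=cloud(nm,g["d"]);o=(i[:,:,0]>180)&(i[:,:,2]<80)&(abs(Q[:,:,2]-.035)<.02)&(np.hypot(Q[:,:,0]-.45,Q[:,:,1]-.35)<.15);print(nm,"orange",Q[o].mean(0))
can([.47,.36,.10],37);can([.495,.405,.08],38);
E
```

```text
[[0.4363 0.2993]
 [0.3994 0.4679]
 [0.5706 0.3359]] 0.17253236023595575 0.13925876586792435
centre [0.49111973 0.39959613] [0.97695925 0.21342592]
orange [0.40300321 0.32465216 0.03395899]
scene orange [0.4037934  0.32582189 0.03300772]
side orange [0.41103075 0.32644119 0.03163617]
[0.47, 0.36, 0.1] 37
row [-0.0545, -0.0009, -0.0501, -0.2111, 0.5386, 0.539]
[0.495, 0.405, 0.08] 38
row [-0.0629, -0.0009, -0.0574, -0.2801, 0.6705, 0.7722]
```

>>> move_arm:
  plan:
    - [-0.015,0,-0.013,-0.05,0.14,0.12,50]
    - [-0.03,0,-0.027,-0.11,0.28,0.26,50]
    - [-0.045,0,-0.04,-0.17,0.42,0.42,50]
    - [-0.054,0,-0.05,-0.22,0.54,0.54,50]
    - [-0.06,0,-0.055,-0.26,0.63,0.66,50]

```text
time: 26.2
eef_pos: [0.4961, 0.3934, 0.1173]
orientation: [-0.291, 0.862, 0.132, 0.394]
ft_force: [-0.0, -0.8, -1.8]
width: 0.0587
gripper_force: 56.3
```

```bash
python3 - <<'E'
from h import *
s=readout.sense();r=R.from_quat(s["orientation"]);z=r.as_matrix()[:,2];psi=np.degrees(np.arctan2(z[1],z[0]));print(psi,np.degrees(np.arcsin(-z[2])),s["joints"],s["ft_force"])
for h in(.06,.046,.041,.039):can([.494,.402,h],psi)
E
```

```text
37.11671028491395 40.87727561542019 [ 0.68282277 -0.14861855 -0.92962024 -0.06725524 -0.0264722   0.02023561] [-0.01005173 -0.79788664 -1.7863856 ]
[0.494, 0.402, 0.06] 37.11671028491395
row [0.0, -0.0009, 0.0017, 0.0641, 0.0407, 0.1682]
[0.494, 0.402, 0.046] 37.11671028491395
row [0.0, -0.0009, 0.0017, 0.117, 0.0409, 0.214]
[0.494, 0.402, 0.041] 37.11671028491395
row [0.0, -0.0009, 0.0017, 0.1359, 0.0409, 0.2303]
[0.494, 0.402, 0.039] 37.11671028491395
row [0.0, -0.0009, 0.0017, 0.1435, 0.0409, 0.2369]
```

>>> move_arm:
  plan:
    - [0,0,0,0.03,0.02,0.09,50]
    - [0,0,0,0.064,0.04,0.168,50]
    - [0,0,0,0.09,0.04,0.191,50]
    - [0,0,0,0.105,0.04,0.204,50]
    - [0,0,0,0.105,0.04,0.204,50]

```text
time: 26.82
eef_pos: [0.5043, 0.4076, 0.0752]
orientation: [-0.29, 0.862, 0.131, 0.394]
ft_force: [0.4, -0.3, -3.0]
width: 0.0585
gripper_force: 56.1
```

```bash
python3 - <<'E'
from h import *
s=readout.sense();print(s["ft_force"])
for h in(.045,.041,.039,.038):can([.494,.402,h],37.1)
for n in("scene","side"):
    P=cloud(n,cams.capture(n)[1]);X=P.reshape(-1,3);q=X[(np.hypot(X[:,0]-.494,X[:,1]-.402)<.04)&(X[:,2]>.106)&(X[:,2]<.13)]
    print(n,len(q),np.median(q[:,2]),cv2.minEnclosingCircle(q[:,:2].astype(np.float32)))
E
```

```text
[ 0.3625591  -0.31359793 -2.98493079]
[0.494, 0.402, 0.045] 37.1
row [-0.0008, -0.001, 0.0011, 0.0112, 0.0086, 0.0222]
[0.494, 0.402, 0.041] 37.1
row [-0.0008, -0.001, 0.0011, 0.0263, 0.0087, 0.0353]
[0.494, 0.402, 0.039] 37.1
row [-0.0008, -0.001, 0.0011, 0.0339, 0.0087, 0.0418]
[0.494, 0.402, 0.038] 37.1
row [-0.0008, -0.001, 0.0011, 0.0376, 0.0087, 0.0451]
scene 59 0.11840020777479532 ((0.5061419010162354, 0.39526548981666565), 0.029848182573914528)
side 465 0.11894764359488752 ((0.49021923542022705, 0.39838823676109314), 0.03811771795153618)
```

>>> move_arm:
  plan:
    - [0,0,0,0.011,0.004,0.018,50]
    - [0,0,0,0.021,0.008,0.029,50]
    - [0,0,0,0.026,0.008,0.035,50]
    - [0,0,0,0.03,0.008,0.038,50]
    - [0,0,0,0.03,0.008,0.038,50]

```text
time: 27.55
eef_pos: [0.5047, 0.4101, 0.0655]
orientation: [-0.29, 0.862, 0.131, 0.394]
ft_force: [0.2, 0.3, -3.1]
width: 0.0585
gripper_force: 56.1
```

>>> move_arm:
  plan:
    - [0,0,0,0.001,0,0.001,50]
    - [0,0,0,0.002,0,0.002,50]
    - [0,0,0,0.003,0,0.003,50]
    - [0,0,0,0.004,0,0.003,50]
    - [0,0,0,0.004,0,0.003,50]

```text
time: 28.18
eef_pos: [0.5047, 0.4101, 0.0647]
orientation: [-0.29, 0.862, 0.131, 0.394]
ft_force: [0.2, 0.4, -3.8]
width: 0.0587
gripper_force: 56.1
```

>>> move_arm:
  plan:
    - [0,0,0,0.002,0,0.002,50]
    - [0,0,0,0.004,0,0.003,50]
    - [0,0,0,0.005,0,0.005,50]
    - [0,0,0,0.006,0,0.006,50]
    - [0,0,0,0.006,0,0.006,50]

```text
time: 28.8
eef_pos: [0.5056, 0.4109, 0.0647]
orientation: [-0.29, 0.862, 0.132, 0.396]
ft_force: [-4.1, -4.4, 5.4]
width: 0.0585
gripper_force: 57.4
```

>>> move_arm:
  plan:
    - [0,0,0,-0.002,0,-0.002,58]
    - [0,0,0,-0.002,0,-0.002,64]
    - [0,0,0,-0.002,0,-0.002,74]
    - [0,0,0,-0.002,0,-0.002,85]
    - [0,0,0,-0.002,0,-0.002,85]

```text
time: 29.42
eef_pos: [0.5047, 0.4101, 0.0634]
orientation: [-0.29, 0.862, 0.131, 0.394]
ft_force: [0.6, -0.5, 1.3]
width: 0.0851
gripper_force: 0.0
```

>>> move_arm:
  plan:
    - [0,0,0,0,0,-0.1,85]
    - [0,0,0,0,0,-0.25,85]
    - [0,0,0,0,0,-0.45,85]
    - [0,0,0,0,0,-0.65,85]
    - [0,0,0,-0.1,0,-0.75,85]

```text
time: 30.05
eef_pos: [0.4229, 0.3484, 0.1767]
orientation: [-0.29, 0.862, 0.131, 0.394]
ft_force: [0.8, 0.3, 1.0]
width: 0.085
gripper_force: 0.0
```

>>> move_arm:
  plan:
    - [0,0,0,-0.1,0,0,85]
    - [0,0,0,-0.2,0,-0.05,85]
    - [0,0,0,-0.25,0,-0.1,85]
    - [0,0,0,-0.25,0,-0.1,85]
    - [0,0,0,-0.25,0,-0.1,85]

```text
time: 30.68
eef_pos: [0.4381, 0.3601, 0.2264]
orientation: [-0.29, 0.862, 0.131, 0.394]
ft_force: [-0.0, 0.7, 0.5]
width: 0.0852
gripper_force: 0.0
```

```bash
python3 - <<'E'
from h import *
s=readout.sense();print(s["ft_force"],s["eef_pos"])
for n in("scene","side","wrist"):
    p=cams.camera_params(n);im,d=cams.capture(n);P=cloud(n,d,p);X=P.reshape(-1,3)
    q=X[(np.hypot(X[:,0]-.494,X[:,1]-.402)<.05)&(X[:,2]>.102)&(X[:,2]<.115)]
    if len(q)>9:print(n,"lid",len(q),np.percentile(q[:,2],[10,50,90]),cv2.minEnclosingCircle(q[:,:2].astype(np.float32)))
    for nm,c,h in(("jar",(.517,.165),.105),("mill",(.611,.11),.09)):
        q=X[(np.hypot(X[:,0]-c[0],X[:,1]-c[1])<.04)&(abs(X[:,2]-h)<.012)];print(n,nm,len(q),q.mean(0).round(3) if len(q) else 0)
    m=(im.max(2)<60)&(abs(P[:,:,2]-.32)<.03)&(np.hypot(P[:,:,0]-.497,P[:,:,1]+.305)<.065)
    if m.sum()>9:print(n,"grip z",np.percentile(P[m][:,2],[50,95]))
E
```

```text
[-0.01846315  0.68187614  0.47980317] [0.43810313 0.36012029 0.22638723]
scene lid 169 [0.10400184 0.10766528 0.11055347] ((0.4932415783405304, 0.39965683221817017), 0.033004745841026306)
scene jar 112 [0.512 0.16  0.103]
scene mill 58 [0.606 0.104 0.085]
scene grip z [0.33453125 0.33884973]
side lid 386 [0.10446113 0.10803786 0.11160068] ((0.495316743850708, 0.40637755393981934), 0.03218042105436325)
side jar 157 [0.516 0.17  0.104]
side mill 91 [0.612 0.114 0.086]
side grip z [0.33549165 0.34035068]
wrist lid 3513 [0.10570851 0.10751853 0.10895622] ((0.494416743516922, 0.40189412236213684), 0.0316627137362957)
wrist jar 0 0
wrist mill 0 0
```

```bash
python3 -c "
from cell import workorder;print(workorder.sign_off())"
```

```text
the job is handed in; nothing more can be done
None
```

I pressed the canister's lid home, let the lever back up, set the closed canister upright in the middle of the nearer scale's plate, and handed the job in at about 31 s; the spice jar and salt mill stayed put, but I viewed 12 pictures, two over the limit of 10.

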